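Unpile the vial racks and dock each in its colour-matched tray

ROBOT

A 6-joint arm with a two-finger parallel gripper is mounted at the origin on the work surface. World frame = base frame: x ahead of the robot, y to its left, z up, the work surface at z = 0. Lengths are in mm, angles in rad, forces in N, time in s.
With the tool pointing down it reaches from about 300 to 775 mm from the base axis. Payload 14.6 kg.
Tool frame: the origin (TCP) lies between the finger pads; the fingertips stand 19 mm ahead of it and the grasp point (between the pads) is the TCP; x points along the fingers, y is the direction in which the jaws open and shut, and the axes are right-handed (so a half turn about x gives the same grasp; the last joint's range is limited). The gripper opens to 94 mm and grips with 3 to 60 N. Pads are 16 mm wide; open, the fingers measure 119 mm over their backs; the gripper's body (75 mm by 177 mm) begins 78 mm behind the grasp point.
Start: joints at [1.231, 0.3, 1.521, -0, 1.321, -0.067], TCP at [148.184, 529.652, 224.446] pointing down, gripper open.
Joint ranges: [-3.03, 3.03], [-0.79, 2.21], [0.23, 2.52], [-1.04, 4.18], [0, 3.07], [-2.55, 2.55]. Speed limits (rad/s): [2.22, 2.22, 2.57, 3.14, 3.14, 3.14].

INTERFACE

Orientations are given as [roll, pitch, yaw] about the fixed x, y, z axes, in that order (R = Rz(yaw) Ry(pitch) Rx(roll)).
In Python, from cell import manip gives the robot as it stands.
- The arm moves only by the tool jog_arm, never from a script. Its argument "series" is one flat list of numbers, 7 for each row, row after row: the turn, a rotation vector about the world's x, y, z in rad, then the shift along the world's x, y, z in m, then the opening, from -1 (shut) to 1 (fully open). A call has 1 to 20 rows; each row is the pose to reach, as a shift and turn from the pose commanded when the call began; what a row does not reach only later rows make up. A row lasts 1/8 s, in which the tool goes at most 62.5 mm and 10.7 degrees, less where a joint would pass 70% of its speed; a pose out of reach is approached as far as the arm can. A call with a gripper value outside its range is refused whole. The fingers move at their own pace and stop on an object; "squeeze" is the grip in N (left out, the last holds). Time passes only in rows, so rows that repeat a pose let the fingers close. It gives the time, the measured TCP pose, the force and the opening at its end, in the units of the state.
- manip.read_state(): the state, without advancing time (a new reading comes with each control period).
- manip.camera(name): name is "scene" or "top" or "wrist"; returns a dict with "color" (400x640x3 uint8, blue, green, red), "range_z" (400x640 float32, mm along the optical axis (not along the pixel's ray), 0 where there is no reading), "fx", "fy", "cx", "cy" (pixels), "D" ([k1, k2, p1, p2, k3] as OpenCV has them; the pictures are not rectified), "pose" (4x4, takes a point from camera to world coordinates); the wrist camera has in their place "mount" (4x4, takes a point from camera to tool coordinates, whose origin is the TCP and whose axes are the tool frame's). Camera axes: x right, y down, z forward; pixel columns grow to the right and rows downward; lengths in mm; the calibration is good to about 2 mm. A picture is of the moment at which its call begins: read the wrist's pose just before it.
- manip.sign_off(): hands the job in, once; it reports no verdict.
The state is a dict: "clock": time; "joints": joint angles; "qd": joint speeds; "effort": joint torques, N m; "eef_pos": TCP position; "eef_rot": TCP orientation; "wrist_force": force on the tool from outside, world axes, zero at the start; "moment": the same for the moment, N m; "finger_gap": finger opening in mm.
Only numpy, scipy, OpenCV 4.12 (cv2) and the standard library are available. Lean on these libraries where they do the work, as an engineer would, in place of code of your own. Each camera call takes 0.05 s, during which the arm holds its last target.

TASK

The four vial racks have been left in two crosswise piles on the lab bench: take the piles apart and set each rack in the docking tray of its own colour, lying lengthwise and flat on the tray's floor inside the rim. Keep the racks upright and set them down gently without dropping them, and leave the white beaker and the amber jar standing where they are.

Things in the scene. Friction and masses are not known exactly. Their poses are not given: they have to be found in the camera images.
- rack_blue_c (a point): Centre (20 mm above the underside) of the loose blue vial rack: open-sided blue plastic frame filled with fixed amber vials, in effect one solid block 104 mm long (x axis), 40 wide (y), 40 high (z up), 0.14 kg; black caps of 2 x 6 vials inside its blue top rim; both ends alike. Starts flat on the bench, another rack lying crosswise on it. Grip across the 40 mm width.
- rack_green_c (a point): Centre (20 mm above the underside) of the loose green vial rack: open-sided green plastic frame filled with fixed amber vials, in effect one solid block 104 mm long (x axis), 40 wide (y), 40 high (z up), 0.14 kg; black caps of 2 x 6 vials inside its green top rim; both ends alike. Starts flat on the bench, another rack lying crosswise on it. Grip across the 40 mm width.
- rack_yellow_c (a point): Centre (20 mm above the underside) of the loose yellow vial rack: open-sided yellow plastic frame filled with fixed amber vials, in effect one solid block 104 mm long (x axis), 40 wide (y), 40 high (z up), 0.14 kg; black caps of 2 x 6 vials inside its yellow top rim; both ends alike. Starts lying crosswise on the blue or the green rack, its underside 40 mm above the bench. Grip across the 40 mm width.
- rack_red_c (a point): Centre (20 mm above the underside) of the loose red vial rack: open-sided red plastic frame filled with fixed amber vials, in effect one solid block 104 mm long (x axis), 40 wide (y), 40 high (z up), 0.14 kg; black caps of 2 x 6 vials inside its red top rim; both ends alike. Starts lying crosswise on the blue or the green rack, its underside 40 mm above the bench. Grip across the 40 mm width.
- bay_blue: The blue docking tray, fixed to the bench: a shallow open blue tray, outside 128 mm long (its x axis) x 64 mm wide (y), inside 120 x 56 mm, so that a rack has 8 mm of play on every side when it lies lengthwise in it; floor 3 mm thick, rim top 9 mm above the bench. Empty at the start. Origin: centre of its underside, on the bench. Turned differently at every start.
- bay_green: The green docking tray, fixed to the bench: a shallow open green tray, outside 128 mm long (its x axis) x 64 mm wide (y), inside 120 x 56 mm, so that a rack has 8 mm of play on every side when it lies lengthwise in it; floor 3 mm thick, rim top 9 mm above the bench. Empty at the start. Origin: centre of its underside, on the bench. Turned differently at every start.
- bay_yellow: The yellow docking tray, fixed to the bench: a shallow open yellow tray, outside 128 mm long (its x axis) x 64 mm wide (y), inside 120 x 56 mm, so that a rack has 8 mm of play on every side when it lies lengthwise in it; floor 3 mm thick, rim top 9 mm above the bench. Empty at the start. Origin: centre of its underside, on the bench. Turned differently at every start.
- bay_red: The red docking tray, fixed to the bench: a shallow open red tray, outside 128 mm long (its x axis) x 64 mm wide (y), inside 120 x 56 mm, so that a rack has 8 mm of play on every side when it lies lengthwise in it; floor 3 mm thick, rim top 9 mm above the bench. Empty at the start. Origin: centre of its underside, on the bench. Turned differently at every start.
- beaker_c (a point): Bystander: centre (27.5 mm above the bench) of a small open white plastic beaker, 48 mm across and 55 mm high, loose, standing among the trays and piles. It is to be left standing where it is.
- jar_c (a point): Bystander: centre (30 mm above the bench) of a loose squat amber jar with a white lid, 56 mm across and 60 mm high, standing on the far side of the work. It is to be left standing where it is.
Mind the look-alikes: they are no part of the job. Of the things that look like the bay_green, take the one that is farthest to the robot's left at the start. Several things have the shape of the bay_red; the one meant has the colours described above.

How it is judged (in metres and radians):
At the end, for the whole second after the job is handed in: Every rack lies in the tray of its own colour: its centre within 13 mm of the tray's centre seen from above, its length along the tray's (within 0.25 rad, either way round), flat (within 0.06 rad) on the tray's floor (height within about 3.5 mm), released and at rest (horizontal distance between rack_blue_c and bay_blue below 0.013 m and z of rack_blue_c in the frame of bay_blue between 0.0195 and 0.0265 m and angle between the x axis of rack_blue_c and the x axis of bay_blue, either way round below 0.25 rad and angle between each of rack_blue_c, rack_green_c, rack_yellow_c, rack_red_c's own z axis and vertical below 0.06 rad and linear speed of each of rack_blue, rack_green, rack_yellow, rack_red below 0.02 m/s and horizontal distance between rack_green_c and bay_green below 0.013 m and z of rack_green_c in the frame of bay_green between 0.0195 and 0.0265 m and angle between the x axis of rack_green_c and the x axis of bay_green, either way round below 0.25 rad and horizontal distance between rack_yellow_c and bay_yellow below 0.013 m and z of rack_yellow_c in the frame of bay_yellow between 0.0195 and 0.0265 m and angle between the x axis of rack_yellow_c and the x axis of bay_yellow, either way round below 0.25 rad and horizontal distance between rack_red_c and bay_red below 0.013 m and z of rack_red_c in the frame of bay_red between 0.0195 and 0.0265 m and angle between the x axis of rack_red_c and the x axis of bay_red, either way round below 0.25 rad); the robot touches nothing.
It fails at once if a rack is tipped more than about 35 degrees (angle between any of rack_blue_c, rack_green_c, rack_yellow_c, rack_red_c's own z axis and vertical above 0.6 rad).
It fails at once if a rack is dropped (falls more than about 2 cm) or flung: it moves faster than 0.6 m/s while the fingers do not hold it ((linear speed of rack_blue above 0.6 m/s and contact force between the fingers and rack_blue below 0.05 N) or (linear speed of rack_green above 0.6 m/s and contact force between the fingers and rack_green below 0.05 N) or (linear speed of rack_yellow above 0.6 m/s and contact force between the fingers and rack_yellow below 0.05 N) or (linear speed of rack_red above 0.6 m/s and contact force between the fingers and rack_red below 0.05 N)).
It fails at once if the white beaker is shifted more than 25 mm or knocked over (distance of beaker_c from where it was at the start of the episode above 0.025 m or angle between beaker_c's own z axis and vertical above 0.5 rad).
It fails at once if the amber jar is shifted more than 25 mm or knocked over (distance of jar_c from where it was at the start of the episode above 0.025 m or angle between jar_c's own z axis and vertical above 0.5 rad).
It also fails if it takes over 112 s, if anything falls off the work surface, if the arm or the gripper's body presses on something with over 40 N, if the wrist force passes 120 N, or if a joint passes its speed limit or range.

## Working session

There is one attempt and no reset: what is moved stays moved. The work goes in short steps, Python scripts to look and compute and a tool call to move; the robot and the scene stay as the last step left them, time stands still between calls to the robot, and variables do not carry over. Pictures are saved under pics/ and viewed, and the job is handed in when it is done.

Besides the shell and the picture viewer there is one more tool, called after "Emit:" by a JSON object that holds its "fn" and its "kwargs". jog_arm: Moves the arm, as the interface text tells. Its arguments: {"type":"object","properties":{"series":{"type":"array","items":{"type":"number"}},"squeeze":{"type":"number"}},"required":["series"]}

```bash
ls; mkdir -p pics; python3 - <<'E'
from cell import manip
import cv2
print(manip.read_state())
for n in ("scene","top","wrist"):
    c=manip.camera(n); cv2.imwrite(f"pics/{n}0.png",c["color"]); print(n,c["fx"],c["fy"],c["cx"],c["cy"],c["D"]); print(c.get("pose",c.get("mount")))
    import pickle; pickle.dump(c,open(f"{n}0.pkl","wb"))
E
```

```text
pics
{'clock': 0.0, 'joints': array([ 1.23142862e+00,  3.00483926e-01,  1.52157023e+00, -1.21815715e-05,
        1.32070399e+00, -6.66286164e-02]), 'qd': array([-0.00130655,  0.00114157, -0.00016348,  0.00029429, -0.00220991,
       -0.00155596]), 'effort': array([-1.18031963e-03, -5.31807232e+01, -3.52739275e+01,  7.07697007e-02,
        2.44154624e-02, -1.25396450e-04]), 'eef_pos': array([148.09510652, 529.43941951, 223.88387498]), 'eef_rot': array([-1.62730161,  1.56963077, -1.90003769]), 'wrist_force': array([ 0.16904588,  0.10849611, -0.47284511]), 'moment': array([-0.00123906,  0.03169418, -0.01538087]), 'finger_gap': 94.286646043203}
scene 397.3869383107728 397.3869383107728 318.1349556984769 202.92242621227825 [-0.09561904  0.          0.          0.          0.        ]
[[-6.38569787e-01  6.11570228e-01 -4.67130049e-01  1.13149419e+03]
 [ 7.69457969e-01  4.97327515e-01 -4.00749021e-01  4.94785755e+02]
 [-1.27695442e-02 -6.15343155e-01 -7.88155911e-01  1.06037241e+03]
 [ 0.00000000e+00  0.00000000e+00  0.00000000e+00  1.00000000e+00]]
top 434.53866897266704 434.53866897266704 330.9448411805001 196.74295933222888 [0.02968925 0.         0.         0.         0.        ]
[[-4.05353202e-02 -9.78978814e-01  1.99893397e-01  3.31588948e+02]
 [-9.99169988e-01  4.05220081e-02 -4.15965667e-03 -1.87672089e+01]
 [-4.02786609e-03 -1.99896096e-01 -9.79808822e-01  1.15673253e+03]
 [ 0.00000000e+00  0.00000000e+00  0.00000000e+00  1.00000000e+00]]
wrist 335.9799936707376 335.9799936707376 320.8565090160693 203.6969376518287 [-0.04115062  0.          0.          0.          0.        ]
[[-1.21659081e-04 -2.44167025e-01  9.69733184e-01 -1.61077253e+02]
 [ 9.99999967e-01  1.89572599e-04  1.73188313e-04 -6.33848606e-01]
 [-2.26121715e-04  9.69733174e-01  2.44166994e-01 -7.16125281e+01]
 [ 0.00000000e+00  0.00000000e+00  0.00000000e+00  1.00000000e+00]]
```

View pics/top0.png

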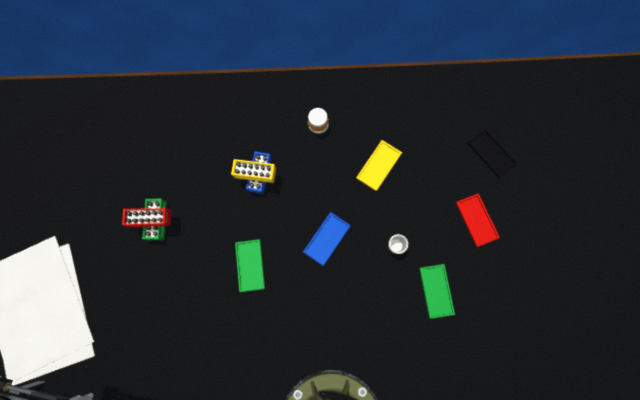

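View pics/scene0.png

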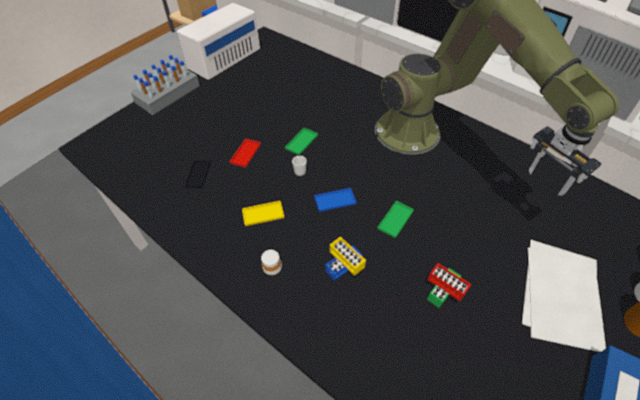

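View pics/wrist0.png

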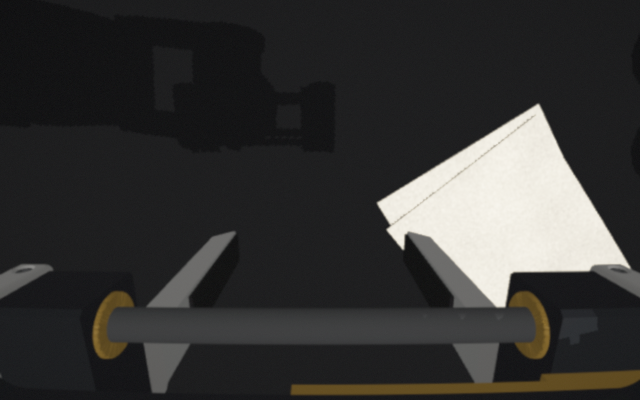

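```bash
cat > h.py <<'E'
import numpy as np, cv2, pickle
from cell import manip
from scipy.spatial.transform import Rotation as R
def rays(c,uv):
    K=np.array([[c["fx"],0,c["cx"]],[0,c["fy"],c["cy"]],[0,0,1.]])
    p=cv2.undistortPoints(np.asarray(uv,np.float64).reshape(-1,1,2),K,np.array(c["D"],float)).reshape(-1,2)
    return np.c_[p,np.ones(len(p))]
def pose(c,st=None):
    if "pose" in c: return np.array(c["pose"])
    T=np.eye(4);T[:3,:3]=R.from_euler("xyz",st["eef_rot"]).as_matrix();T[:3,3]=st["eef_pos"]
    return T@np.array(c["mount"])
def onplane(c,uv,z,st=None):
    T=pose(c,st);d=rays(c,uv)@T[:3,:3].T;o=T[:3,3]
    return (o+d*((z-o[2])/d[:,2])[:,None])[:,:2]
def points(c,mask,st=None):
    v,u=np.nonzero(mask);z=c["range_z"][v,u];k=z>0;u,v,z=u[k],v[k],z[k]
    T=pose(c,st);return (rays(c,np.c_[u,v].astype(float))*z[:,None])@T[:3,:3].T+T[:3,3]
HUE=dict(red=(172,8),yellow=(22,36),green=(45,80),blue=(102,122))
def mask(c,col,smin=120,vmin=60):
    h=cv2.cvtColor(c["color"],cv2.COLOR_BGR2HSV);a,b=HUE[col];H=h[...,0]
    m=((H>=a)&(H<=b)) if a<b else ((H>=a)|(H<=b))
    return (m&(h[...,1]>smin)&(h[...,2]>vmin)).astype(np.uint8)
def rect(P):
    (cx,cy),(w,h),a=cv2.minAreaRect(P.astype(np.float32).reshape(-1,1,2))
    if w<h: w,h=h,w;a+=90
    return np.array([cx,cy]),w,h,(a+90)%180-90
E
python3 - <<'E'
from h import *
for n in ("top","scene"):
    c=pickle.load(open(f"{n}0.pkl","rb"))
    for col in HUE:
        m=mask(c,col)
        for q in cv2.findContours(m,cv2.RETR_EXTERNAL,cv2.CHAIN_APPROX_NONE)[0]:
            if cv2.contourArea(q)<60: continue
            mm=np.zeros_like(m);cv2.drawContours(mm,[q],-1,1,-1)
            Pz=points(c,mm)
            z=np.median(Pz[:,2])
            out=[n,col,q.reshape(-1,2).mean(0).round(),"medz",z.round(1)]
            zz=9 if z<25 else (80 if z>60 else 40)
            ctr,w,h,a=rect(onplane(c,q.reshape(-1,2),zz))
            print(*out,zz,ctr.round(1),round(w),round(h),round(a,1))
E
```

```text
top red [146. 217.] medz 73.2 80 [518.9 440.3] 122 45 87.6
top red [477. 220.] medz 3.8 9 [ 488.2 -409.5] 132 71 19.5
top yellow [253. 170.] medz 72.3 80 [628.4 173.3] 115 53 80.3
top yellow [379. 165.] medz 3.4 9 [ 649.8 -157.7] 135 71 -36.2
top green [437. 291.] medz 3.9 9 [ 308.5 -285.3] 131 68 6.5
top green [249. 265.] medz 3.6 9 [393.  196.6] 132 68 5.3
top green [153. 234.] medz 31.0 40 [484.6 437.4] 56 34 87.5
top green [154. 202.] medz 36.2 40 [563.1 435. ] 56 24 87.6
top blue [327. 238.] medz 3.3 9 [454.5  -7.3] 133 69 -36.5
top blue [255. 188.] medz 27.3 40 [593.6 175.6] 52 31 84.0
top blue [261. 156.] medz 35.4 40 [677.3 156.5] 51 27 80.3
top blue [314.  32.] medz -412.6 9 [1049.1   -9.7] 1855 236 88.6
scene red [448. 281.] medz 71.2 80 [534.8 445.4] 110 70 89.3
scene red [245. 152.] medz 2.4 9 [ 495.4 -408.5] 144 77 19.5
scene yellow [347. 256.] medz 71.1 80 [643.5 179.5] 124 63 81.1
scene yellow [262. 213.] medz 3.8 9 [ 655.5 -156.7] 136 80 -36.4
scene green [437. 297.] medz 21.4 9 [554.9 439.7] 54 48 -1.4
scene green [395. 219.] medz 4.0 9 [397.5 196.1] 140 71 5.2
scene green [301. 140.] medz 2.6 9 [ 314.5 -285.2] 144 75 6.7
scene blue [611. 374.] medz 87.6 80 [506.7 895.5] 208 105 -26.4
scene blue [334. 269.] medz 15.8 9 [668.6 155.6] 63 54 76.4
scene blue [ 50. 330.] medz 91.6 80 [1378.5 -380.7] 913 283 -89.9
scene blue [335. 199.] medz 4.1 9 [459.4  -6.9] 137 80 -35.8
scene blue [229.  38.] medz 140.3 80 [  32.3 -981.8] 345 67 0.1
```

```bash
python3 - <<'E'
from h import *
st=manip.read_state();M=R.from_euler("xyz",st["eef_rot"]).as_matrix();print(M.round(3));print("jaw heading",np.degrees(np.arctan2(M[1,1],M[0,1])))
for n in ("top","scene"):
    c=pickle.load(open(f"{n}0.pkl","rb"))
    for col in HUE:
        m=mask(c,col)
        for q in cv2.findContours(m,cv2.RETR_EXTERNAL,cv2.CHAIN_APPROX_NONE)[0]:
            if cv2.contourArea(q)<60 : continue
            mm=np.zeros_like(m);cv2.drawContours(mm,[q],-1,1,-1)
            P=points(c,mm)
            z=np.median(P[:,2])
            if z<-50 or z>85 or abs(P[:,1].mean())>600: continue
            if z>60: P=P[P[:,2]>74]
            elif z>10: P=P[P[:,2]>33]
            if len(P)<5: continue
            ctr,w,h,a=rect(P[:,:2]); print(n,col,len(P),"z",np.median(P[:,2]).round(1),"cen",P[:,:2].mean(0).round(1),"rect",ctr.round(1),round(w),round(h),round(a,1))
c=pickle.load(open("top0.pkl","rb"))
P=points(c,np.ones((400,640)));k=(P[:,2]>48)&(P[:,2]<66)&(abs(P[:,1])<500)&(P[:,0]>200)
km=cv2.kmeans  # unused
for lo,hi in ((-300,-100),(-100,120)):
    Q=P[k&(P[:,1]>lo)&(P[:,1]<hi)]; print(lo,hi,len(Q),Q.mean(0) if len(Q) else "")
print([onplane(c,[p],60)[0].round() for p in ((318,116),)],[onplane(c,[p],55)[0].round() for p in ((398,242),)])
E
```

```text
[[-0.     0.269  0.963]
 [-0.001  0.963 -0.269]
 [-1.    -0.001 -0.   ]]
jaw heading 74.37220700748335
top red 422 z 78.4 cen [522.1 446.5] rect [522.8 447.1] 108 41 89.4
top red 1313 z 3.8 cen [ 488.1 -411.1] rect [ 489.4 -412.5] 134 72 19.4
top yellow 382 z 78.6 cen [632.5 175.9] rect [632.8 175.6] 104 41 80.1
top yellow 1221 z 3.4 cen [ 650.8 -158.3] rect [ 653.  -159.3] 138 71 -36.0
top green 1386 z 3.9 cen [ 307.8 -286.4] rect [ 308.3 -287.3] 132 70 6.8
top green 1337 z 3.6 cen [392.6 197.3] rect [393.6 197.9] 133 69 5.2
top green 75 z 39.0 cen [482.1 444.2] rect [485.2 443.4] 43 29 87.6
top green 66 z 39.1 cen [566.2 440.6] rect [563.8 441.2] 44 21 -87.8
top blue 1306 z 3.3 cen [454.6  -7.1] rect [455.6  -7.2] 134 70 -36.5
top blue 49 z 39.1 cen [594.3 180.1] rect [598.8 178.7] 41 24 78.2
top blue 58 z 39.4 cen [681.8 160.6] rect [676.7 160.2] 40 27 78.4
scene red 348 z 78.0 cen [525.6 447.4] rect [525.  445.7] 105 42 -89.2
scene red 541 z 2.4 cen [ 493.2 -412.9] rect [ 488.9 -417.2] 151 81 18.8
scene yellow 312 z 78.3 cen [635.3 173.6] rect [634.  174.4] 105 42 80.4
scene yellow 778 z 3.8 cen [ 653.8 -159.3] rect [ 652.4 -161. ] 137 85 -35.4
scene green 49 z 39.1 cen [570.5 440.5] rect [563.1 440.8] 41 30 87.8
scene green 746 z 4.0 cen [396.3 195.2] rect [391.9 193.6] 143 72 5.5
scene green 490 z 2.6 cen [ 311.7 -289.3] rect [ 306.9 -291.6] 148 83 3.9
scene blue 64 z 38.4 cen [679.6 159.4] rect [673.3 160.1] 43 37 78.2
scene blue 733 z 4.1 cen [457.4  -8.9] rect [454.4 -10.8] 138 83 -35.8
-300 -100 85 [ 430.37266239 -190.60430052   54.34757319]
-100 120 277 [774.87798181   5.08917848  59.05033235]
[array([777.,   2.])] [array([ 433., -188.])]
```

Emit:
{"fn": "jog_arm", "kwargs": {"series": [0,0,-1.31,0.376,-0.084,-0.024,1,0,0,-1.31,0.376,-0.084,-0.024,1,0,0,-1.31,0.376,-0.084,-0.024,1,0,0,-1.31,0.376,-0.084,-0.024,1,0,0,-1.31,0.376,-0.084,-0.024,1,0,0,-1.31,0.376,-0.084,-0.024,1,0,0,-1.31,0.376,-0.084,-0.024,1,0,0,-1.31,0.376,-0.084,-0.024,1,0,0,-1.31,0.376,-0.084,-0.024,1,0,0,-1.31,0.376,-0.084,-0.024,1], "squeeze": 25}}

```text
clock: 1.4
eef_pos: [523.3, 446.2, 200.9]
eef_rot: [2.313, 1.57, 0.734]
wrist_force: [0.3, 0.3, -0.2]
finger_gap: 93.8
```

```bash
cat >> h.py <<'E'
def wrist(name,col,ztop,near=None):
    st=manip.read_state();c=manip.camera("wrist");cv2.imwrite(f"pics/{name}.png",c["color"])
    M=R.from_euler("xyz",st["eef_rot"]).as_matrix()
    print("tcp",st["eef_pos"].round(1),"jaw",np.degrees(np.arctan2(M[1,1],M[0,1])).round(2),"t",round(st["clock"],2),"gap",round(st["finger_gap"],1),"F",st["wrist_force"].round(1),"down",M[:,0].round(3))
    if col is None: return
    m=mask(c,col)
    for q in cv2.findContours(m,cv2.RETR_EXTERNAL,cv2.CHAIN_APPROX_NONE)[0]:
        if cv2.contourArea(q)<300: continue
        mm=np.zeros_like(m);cv2.drawContours(mm,[q],-1,1,-1)
        P=points(c,mm,st);A=P[abs(P[:,2]-ztop)<4]
        if len(A)<30: continue
        ctr,w,h,a=rect(A[:,:2]);x,y,ww,hh=cv2.boundingRect(q)
        print(col,"px",(x,y,x+ww,y+hh),"z",np.median(A[:,2]).round(1),"cen",A[:,:2].mean(0).round(1),"rect",ctr.round(1),round(w),round(h),"ang",round(a,1))
E
python3 - <<'E'
from h import *
wrist("w1","red",80)
wrist("w1b","green",40)
E
```

```text
tcp [523.3 446.2 200.9] jaw -0.48 t 1.4 gap 93.8 F [ 0.3  0.3 -0.2] down [ 0.  0. -1.]
red px (296, 138, 348, 260) z 79.5 cen [522.6 449.3] rect [522.6 447.7] 104 40 ang 89.6
tcp [523.4 446.2 200.9] jaw -0.52 t 1.45 gap 93.8 F [-0.1 -0.4  0.3] down [ 0.  0. -1.]
green px (345, 171, 377, 218) z 40.7 cen [566.5 442.2] rect [560.8 442.6] 40 29 ang 88.7
green px (268, 169, 298, 216) z 40.5 cen [479.4 444.1] rect [484.6 445.1] 40 28 ang -89.9
```

View pics/w1.png

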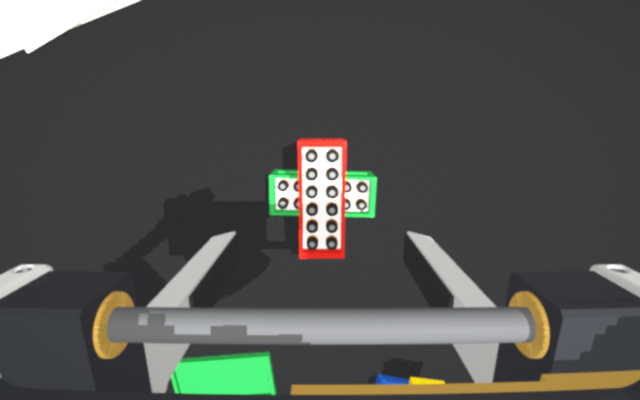

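Emit:
{"fn": "jog_arm", "kwargs": {"series": [0,0,0,-0.001,0.002,-0.06,1,0,0,0,-0.001,0.002,-0.11,1,0,0,0,-0.001,0.002,-0.13,1,0,0,0,-0.001,0.002,-0.13,1,0,0,0,-0.001,0.002,-0.13,1,0,0,0,-0.001,0.002,-0.13,-1,0,0,0,-0.001,0.002,-0.13,-1,0,0,0,-0.001,0.002,-0.13,-1,0,0,0,-0.001,0.002,-0.13,-1,0,0,0,-0.001,0.002,-0.13,-1,0,0,0,-0.001,0.002,-0.13,-1,0,0,0,-0.001,0.002,-0.13,-1,0,0,0,-0.001,0.002,-0.13,-1]}}

```text
clock: 3.12
eef_pos: [523.2, 447.6, 70.4]
eef_rot: [-0.597, 1.571, -2.18]
wrist_force: [0.9, -0.0, -0.6]
finger_gap: 39.5
```

```bash
python3 - <<'E'
from h import *
wrist("w2","red",80)
E
```

```text
tcp [523.2 447.6  70.4] jaw -0.69 t 3.12 gap 39.5 F [ 0.9 -0.  -0.6] down [-0. -0. -1.]
red px (282, 344, 361, 361) z 80.5 cen [521.4 399.3] rect [521.4 399.5] 40 10 ang -0.3
red px (275, 153, 367, 309) z 80.7 cen [522.3 474.2] rect [522.3 462.7] 74 41 ang 89.3
```

View pics/w2.png

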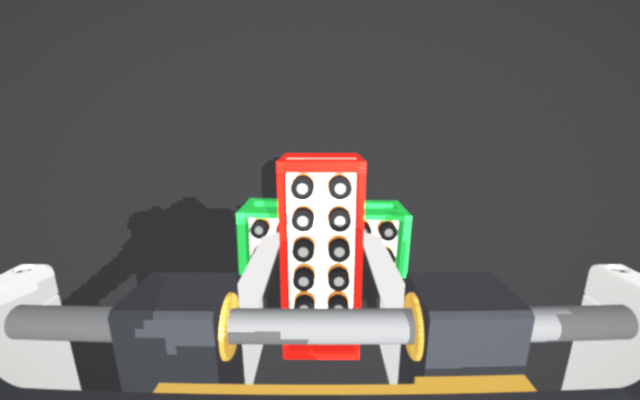

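Emit:
{"fn": "jog_arm", "kwargs": {"series": [0,0,0,0,0,0.01,-1,0,0,0,0,0,0.03,-1,0,0,0,0,0,0.07,-1,0,0,-0.1,0,-0.03,0.1,-1,0,0,-0.2,0.005,-0.08,0.11,-1,0,0,-0.3,0.01,-0.14,0.11,-1,0,0,-0.4,0.015,-0.2,0.11,-1,0,0,-0.5,0.02,-0.26,0.11,-1,0,0,-0.6,0.025,-0.32,0.11,-1,0,0,-0.7,0.03,-0.38,0.11,-1,0,0,-0.8,0.035,-0.44,0.11,-1,0,0,-0.9,0.04,-0.5,0.11,-1,0,0,-1,0.045,-0.56,0.11,-1,0,0,-1.1,0.05,-0.62,0.11,-1,0,0,-1.2,0.055,-0.68,0.11,-1,0,0,-1.22,0.06,-0.74,0.11,-1,0,0,-1.22,0.06,-0.79,0.11,-1,0,0,-1.22,0.06,-0.815,0.11,-1,0,0,-1.22,0.06,-0.825,0.11,-1,0,0,-1.22,0.06,-0.825,0.11,-1]}}

```text
clock: 5.68
eef_pos: [583.3, -377.1, 181.1]
eef_rot: [2.359, 1.57, -0.444]
wrist_force: [0.1, -0.2, -0.9]
finger_gap: 40.1
```

```bash
python3 - <<'E'
from h import *
wrist("w3","red",5)
E
```

```text
tcp [ 583.3 -377.1  181.1] jaw -70.59 t 5.67 gap 40.1 F [ 0.1 -0.2 -0.9] down [ 0. -0. -1.]
red px (282, 344, 360, 360) z 1.4 cen [ 389.7 -442.6] rect [ 394.7 -443.1] 92 20 ang -73.7
red px (275, 152, 367, 309) z 1.3 cen [ 573.3 -388.2] rect [ 537.  -393.7] 174 93 ang 19.5
```

View pics/w3.png

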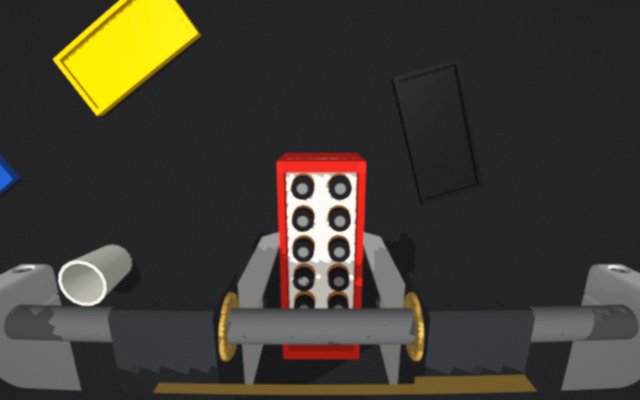

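Emit:
{"fn": "jog_arm", "kwargs": {"series": [0,0,0,-0.06,-0.02,0,-1,0,0,0,-0.12,-0.04,0,-1,0,0,0,-0.165,-0.06,0,-1,0,0,0,-0.188,-0.067,0,-1,0,0,0,-0.188,-0.067,0,-1,0,0,0,-0.188,-0.067,0,-1]}}

```text
clock: 6.48
eef_pos: [396.5, -443.6, 180.6]
eef_rot: [2.615, 1.57, -0.187]
wrist_force: [-0.0, 0.4, -1.7]
finger_gap: 39.3
```

```bash
python3 - <<'E'
from h import *
wrist("w4","red",5)
wrist("w4b","yellow",5)
E
```

```text
tcp [ 396.5 -443.6  180.6] jaw -70.51 t 6.47 gap 39.3 F [-0.   0.4 -1.7] down [ 0. -0. -1.]
red px (282, 344, 361, 360) z 1.3 cen [ 203.6 -511. ] rect [ 207.9 -510.1] 92 19 ang -73.3
red px (275, 12, 367, 309) z 3.9 cen [ 491.5 -408.9] rect [ 410.5 -438.5] 304 93 ang 19.7
tcp [ 396.5 -443.6  180.4] jaw -70.5 t 6.53 gap 40.0 F [ 0.4 -0.4 -0.8] down [ 0.  0. -1.]
```

View pics/w4.png

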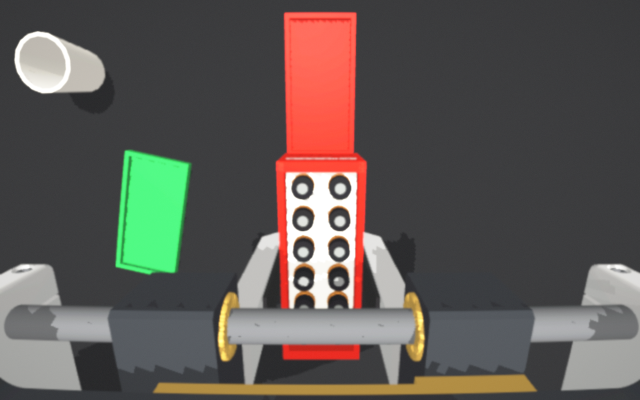

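```bash
python3 - <<'E'
from h import *
st=manip.read_state();c=manip.camera("wrist")
m=mask(c,"red");v,u=np.nonzero(m[:152]);
print(u.min(),u.max(),v.min())
rows=[];
for r in range(20,146,6):
    uu=np.nonzero(m[r])[0]; rows.append((r,uu.min()-.5,uu.max()+.5))
rows=np.array(rows)
L=onplane(c,rows[:,[1,0]],9,st);Rr=onplane(c,rows[:,[2,0]],9,st)
d=Rr-L;print("widths",np.linalg.norm(d,axis=1).round(1)[::4])
mid=(L+Rr)/2;vx,vy,x0,y0=cv2.fitLine(mid.astype(np.float32),cv2.DIST_L2,0,.01,.01).ravel()
ang=np.degrees(np.arctan2(vy,vx));print("axis",ang,(x0,y0))
top=np.array([(u_,np.nonzero(m[:,u_])[0].min()-.5) for u_ in range(292,350,4)])
T=onplane(c,top,9,st).mean(0);dv=np.array([vx,vy]);dv*=np.sign(dv[0])
ctr0=np.array([x0,y0]);e=ctr0+dv*((T-ctr0)@dv);print("far edge",e,"centre",e-64*dv)
E
```

```text
284 356 12
widths [66.3 66.2 66.2 67.2 66.3 67.3]
axis 19.5802 (np.float32(495.00995), np.float32(-407.6116))
far edge [ 551.40766296 -387.55123699] centre [ 491.10857162 -408.99930179]
```

Emit:
{"fn": "jog_arm", "kwargs": {"series": [0,0,0,0.05,0.018,0,-1,0,0,0,0.0935,0.034,-0.02,-1,0,0,0,0.0935,0.034,-0.06,-1,0,0,0,0.0935,0.034,-0.1,-1,0,0,0,0.0935,0.034,-0.125,-1,0,0,0,0.0935,0.034,-0.137,-1,0,0,0,0.0935,0.034,-0.142,-1,0,0,0,0.0935,0.034,-0.145,-1,0,0,0,0.0935,0.034,-0.147,-1,0,0,0,0.0935,0.034,-0.147,-1]}}

```text
clock: 7.88
eef_pos: [488.8, -410.5, 33.9]
eef_rot: [2.123, 1.57, -0.68]
wrist_force: [1.7, 0.2, -1.4]
finger_gap: 40.0
```

```bash
python3 - <<'E'
from h import *
wrist("w5",None,5)
c=manip.camera("scene");cv2.imwrite("pics/s5.png",c["color"][90:230,150:390].repeat(3,0).repeat(3,1))
E
```

```text
tcp [ 488.8 -410.5   33.9] jaw -70.59 t 7.88 gap 40.0 F [ 1.7  0.2 -1.4] down [ 0. -0. -1.]
```

View pics/w5.png

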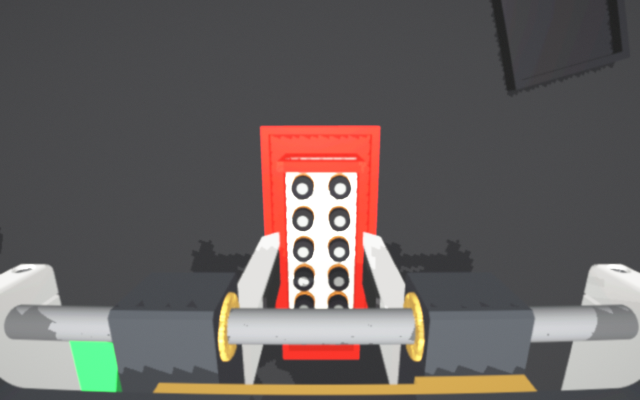

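Emit:
{"fn": "jog_arm", "kwargs": {"series": [0,0,0,0,0,-0.0005,-1,0,0,0,0,0,-0.0005,-0.3,0,0,0,0,0,-0.0005,0,0,0,0,0,0,-0.0005,0.2,0,0,0,0,0,0.0,0.3,0,0,0,0,0,0.03,0.5,0,0,0,0,0,0.08,1,0,0,0.1,0.01,0.05,0.14,1,0,0,0.3,0.03,0.11,0.16,1,0,0,0.45,0.045,0.17,0.16,1,0,0,0.6,0.06,0.23,0.16,1,0,0,0.75,0.075,0.29,0.16,1,0,0,0.9,0.09,0.35,0.16,1,0,0,1.06,0.105,0.41,0.16,1,0,0,1.06,0.12,0.47,0.16,1,0,0,1.06,0.135,0.53,0.16,1,0,0,1.06,0.145,0.575,0.16,1,0,0,1.06,0.145,0.585,0.16,1,0,0,1.06,0.145,0.585,0.16,1]}}

```text
clock: 10.35
eef_pos: [633.5, 174.7, 193.2]
eef_rot: [-0.813, 1.57, -2.555]
wrist_force: [0.0, -0.2, -0.3]
finger_gap: 93.4
```

```bash
python3 - <<'E'
from h import *
wrist("w6","yellow",80)
wrist("w6b","blue",40)
c=manip.camera("top");cv2.imwrite("pics/t6.png",c["color"])
m=mask(c,"red");m[:,:300]=0;P=points(c,m);A=P[(P[:,2]>38)];print("red in tray",rect(A[:,:2]),np.median(A[:,2]))
E
```

```text
tcp [633.5 174.7 193.2] jaw -9.81 t 10.35 gap 93.4 F [ 0.  -0.2 -0.3] down [-0. -0. -1.]
yellow px (296, 138, 349, 264) z 79.6 cen [634.  176.9] rect [633.4 175.7] 105 40 ang 80.6
tcp [633.6 173.7 193.4] jaw -9.88 t 10.4 gap 93.8 F [0.4 0.7 0.1] down [-0. -0. -1.]
blue px (347, 173, 386, 223) z 40.7 cen [679.2 159.9] rect [673.  161.5] 41 35 ang 77.1
blue px (273, 169, 298, 218) z 40.6 cen [594.5 179. ] rect [599.2 178.9] 41 23 ang 78.3
red in tray (array([ 486.83044434, -410.87368774]), 103.17327117919922, 42.187644958496094, 18.956005096435547) 42.79246088669413
```

View pics/w6.png

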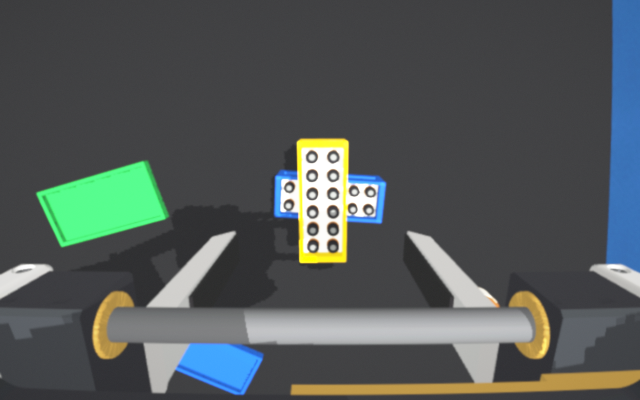

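View pics/t6.png

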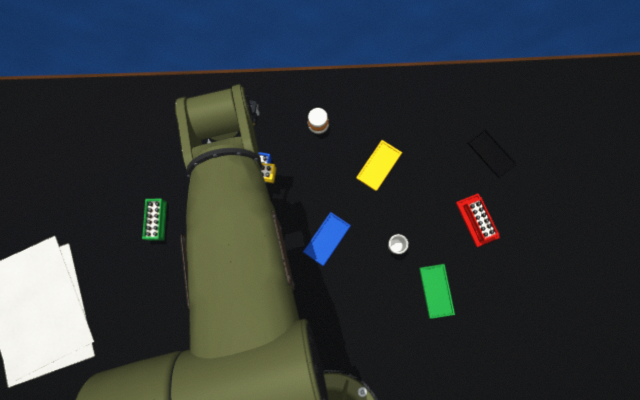

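Emit:
{"fn": "jog_arm", "kwargs": {"series": [0,0,0,0,0.0015,-0.06,1,0,0,0,0,0.0015,-0.105,1,0,0,0,0,0.0015,-0.122,1,0,0,0,0,0.0015,-0.122,1,0,0,0,0,0.0015,-0.122,1,0,0,0,0,0.0015,-0.122,-1,0,0,0,0,0.0015,-0.122,-1,0,0,0,0,0.0015,-0.122,-1,0,0,0,0,0.0015,-0.122,-1,0,0,0,0,0.0015,-0.122,-1,0,0,0,0,0.0015,-0.122,-1,0,0,0,0,0.0015,-0.122,-1,0,0,0,0,0.0015,-0.122,-1]}}

```text
clock: 12.12
eef_pos: [633.7, 176.1, 71.4]
eef_rot: [2.031, 1.571, 0.288]
wrist_force: [1.1, -0.6, -0.8]
finger_gap: 40.1
```

```bash
python3 - <<'E'
from h import *
wrist("w7","yellow",80)
E
```

```text
tcp [633.7 176.1  71.4] jaw -9.86 t 12.12 gap 40.1 F [ 1.1 -0.6 -0.8] down [ 0.  0. -1.]
yellow px (282, 344, 360, 359) z 80.6 cen [624.3 128.2] rect [624.3 128.5] 39 9 ang -9.7
yellow px (275, 152, 367, 309) z 80.7 cen [637.1 201.9] rect [635.3 190.7] 75 41 ang 80.1
```

Emit:
{"fn": "jog_arm", "kwargs": {"series": [0,0,0,0,0,0.01,-1,0,0,0,0,0,0.03,-1,0,0,0,0,0,0.07,-1,0,0,0.1,0,-0.03,0.09,-1,0,0,0.22,0.003,-0.08,0.09,-1,0,0,0.36,0.006,-0.13,0.09,-1,0,0,0.5,0.009,-0.18,0.09,-1,0,0,0.64,0.012,-0.23,0.09,-1,0,0,0.78,0.015,-0.28,0.09,-1,0,0,0.92,0.018,-0.32,0.09,-1,0,0,1.05,0.018,-0.334,0.09,-1,0,0,1.11,0.018,-0.334,0.08,-1,0,0,1.11,0.018,-0.334,0.04,-1,0,0,1.11,0.018,-0.334,0.01,-1,0,0,1.11,0.018,-0.334,0.0,-1,0,0,1.11,0.018,-0.334,0.0,-1,0,0,1.11,0.018,-0.334,0.0,-1]}}

```text
clock: 14.3
eef_pos: [652.4, -158.1, 73.4]
eef_rot: [0.328, 1.568, -0.305]
wrist_force: [0.6, -0.6, -1.0]
finger_gap: 40.1
```

```bash
cat >> h.py <<'E'
def farrim(name,col,z=9,ang=None):
    "tray rim visible beyond the held rack: outer far edge + side edges"
    st=manip.read_state();c=manip.camera("wrist");cv2.imwrite(f"pics/{name}.png",c["color"])
    M=R.from_euler("xyz",st["eef_rot"]).as_matrix();y=M[:2,1];zz=M[:2,2]
    m=mask(c,col)[:230];q=max(cv2.findContours(m,cv2.RETR_EXTERNAL,cv2.CHAIN_APPROX_NONE)[0],key=cv2.contourArea)
    p=q.reshape(-1,2)
    W=onplane(c,p,z,st)-st["eef_pos"][:2]
    s=W@zz;l=W@y;far=s.min();print("tcp",st["eef_pos"].round(1),"far edge",far.round(1))
    for lo in range(5,50,8):
        k=(s>far+lo)&(s<far+lo+8)
        if k.sum(): print("s",round(far+lo+4,1),"lat",l[k].min().round(1),l[k].max().round(1),"mid",((l[k].min()+l[k].max())/2).round(1))
    print("jaw",np.degrees(np.arctan2(y[1],y[0])).round(2),"y",y.round(3),"z",zz.round(3))
E
python3 - <<'E'
from h import *
farrim("w8","yellow")
E
```

```text
tcp [ 652.4 -158.1   73.4] far edge -65.7
s -56.7 lat -32.7 33.1 mid 0.2
s -48.7 lat -32.9 32.7 mid -0.1
s -40.7 lat -32.5 33.0 mid 0.2
s -32.7 lat -32.8 33.1 mid 0.1
s -24.7 lat -32.9 32.9 mid -0.0
s -16.7 lat -32.7 33.1 mid 0.2
jaw 53.74 y [0.591 0.806] z [ 0.806 -0.591]
```

View pics/w8.png

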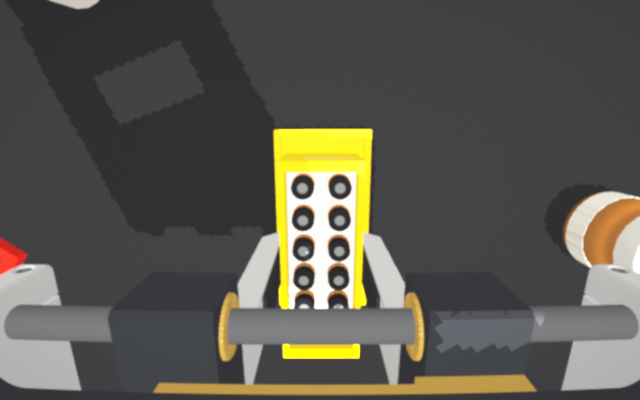

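Emit:
{"fn": "jog_arm", "kwargs": {"series": [0,0,0,-0.0005,0,-0.02,-1,0,0,0,-0.0005,0,-0.03,-1,0,0,0,-0.0005,0,-0.035,-1,0,0,0,-0.0005,0,-0.037,-1,0,0,0,-0.0005,0,-0.038,-1,0,0,0,-0.0005,0,-0.038,-1]}}

```text
clock: 15.1
eef_pos: [651.5, -157.9, 34.4]
eef_rot: [0.302, 1.57, -0.331]
wrist_force: [-2.7, 0.8, 5.8]
finger_gap: 39.9
```

Emit:
{"fn": "jog_arm", "kwargs": {"series": [0,0,0,0,0,0,-0.3,0,0,0,0,0,0,0,0,0,0,0,0,0,0.2,0,0,0,0,0,0,0.3,0,0,0,0,0,0.03,0.5,0,0,0,0,0,0.08,1,0,0,0.07,-0.01,0.05,0.12,1,0,0,0.14,-0.023,0.11,0.13,1,0,0,0.21,-0.036,0.17,0.13,1,0,0,0.28,-0.049,0.23,0.13,1,0,0,0.35,-0.062,0.29,0.13,1,0,0,0.42,-0.075,0.35,0.13,1,0,0,0.5,-0.088,0.41,0.13,1,0,0,0.57,-0.1,0.47,0.13,1,0,0,0.613,-0.113,0.53,0.13,1,0,0,0.613,-0.125,0.585,0.13,1,0,0,0.613,-0.1285,0.602,0.13,1,0,0,0.613,-0.1285,0.602,0.13,1,0,0,0.613,-0.1285,0.602,0.13,1]}}

```text
clock: 17.48
eef_pos: [523.4, 442.6, 163.5]
eef_rot: [-1.595, 1.57, -1.616]
wrist_force: [-0.0, 0.3, -0.8]
finger_gap: 93.8
```

```bash
python3 - <<'E'
from h import *
wrist("w9","green",40)
c=manip.camera("top");cv2.imwrite("pics/t9.png",c["color"])
m=mask(c,"yellow");m[:,:300]=0;P=points(c,m);A=P[(P[:,2]>38)];print("yellow in tray",rect(A[:,:2]),np.median(A[:,2]))
E
```

```text
tcp [523.4 442.6 163.5] jaw 88.78 t 17.48 gap 93.8 F [-0.   0.3 -0.8] down [-0. -0. -1.]
green px (298, 141, 348, 261) z 39.6 cen [521.2 443.3] rect [523.2 443.2] 104 40 ang -1.6
yellow in tray (array([ 649.10015869, -158.58062744]), 106.6512680053711, 42.15229797363281, -36.33807373046875) 42.51506307452814
```

View pics/w9.png

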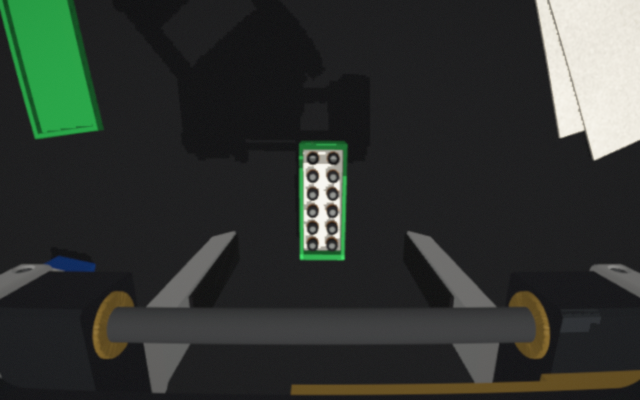

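View pics/t9.png

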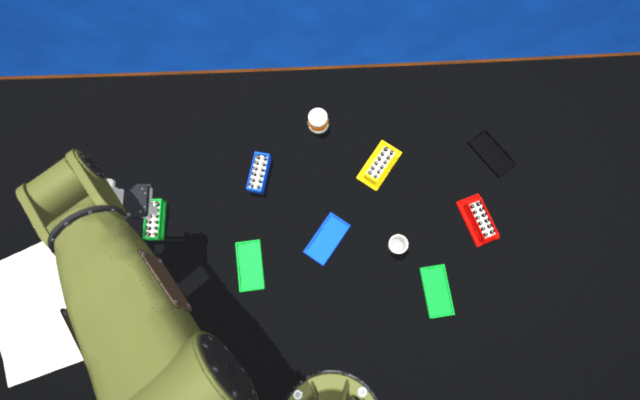

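Emit:
{"fn": "jog_arm", "kwargs": {"series": [0,0,0,0,0.0005,-0.06,1,0,0,0,0,0.0005,-0.11,1,0,0,0,0,0.0005,-0.132,1,0,0,0,0,0.0005,-0.132,1,0,0,0,0,0.0005,-0.132,1,0,0,0,0,0.0005,-0.132,-1,0,0,0,0,0.0005,-0.132,-1,0,0,0,0,0.0005,-0.132,-1,0,0,0,0,0.0005,-0.132,-1,0,0,0,0,0.0005,-0.132,-1,0,0,0,0,0.0005,-0.132,-1,0,0,0,0,0.0005,-0.132,-1,0,0,0,0,0.0005,-0.132,-1]}}

```text
clock: 19.2
eef_pos: [522.7, 444.6, 31.4]
eef_rot: [-1.798, 1.571, -1.818]
wrist_force: [-0.7, -0.5, -0.6]
finger_gap: 39.5
```

```bash
python3 - <<'E'
from h import *
wrist("w10","green",40)
E
```

```text
tcp [522.7 444.6  31.4] jaw 88.87 t 19.2 gap 39.5 F [-0.7 -0.5 -0.6] down [-0. -0. -1.]
green px (282, 345, 360, 362) z 40.7 cen [571.3 443. ] rect [570.5 443.2] 40 11 ang 88.7
green px (277, 156, 366, 309) z 40.9 cen [495.7 444.7] rect [507.2 444.6] 73 41 ang -0.9
```

Emit:
{"fn": "jog_arm", "kwargs": {"series": [0,0,0,0,0,0.01,-1,0,0,0,0,0,0.03,-1,0,0,0,0,0,0.07,-1,0,0,0.03,-0.02,-0.04,0.09,-1,0,0,0.06,-0.045,-0.09,0.09,-1,0,0,0.09,-0.07,-0.14,0.09,-1,0,0,0.111,-0.1,-0.19,0.09,-1,0,0,0.111,-0.12,-0.23,0.09,-1,0,0,0.111,-0.1287,-0.248,0.08,-1,0,0,0.111,-0.1287,-0.248,0.055,-1,0,0,0.111,-0.1287,-0.248,0.042,-1,0,0,0.111,-0.1287,-0.248,0.042,-1,0,0,0.111,-0.1287,-0.248,0.042,-1]}}

```text
clock: 20.88
eef_pos: [394.4, 197.0, 74.2]
eef_rot: [0.308, 1.57, 0.4]
wrist_force: [0.2, -0.1, -0.7]
finger_gap: 39.7
```

```bash
python3 - <<'E'
from h import *
farrim("w11","green")
E
```

```text
tcp [394.4 197.   74.2] far edge -64.9
s -55.9 lat -32.1 33.3 mid 0.6
s -47.9 lat -32.2 33.0 mid 0.4
s -39.9 lat -32.0 33.1 mid 0.6
s -31.9 lat -32.3 32.9 mid 0.3
s -23.9 lat -31.8 33.0 mid 0.6
s -15.9 lat -32.1 32.7 mid 0.3
jaw 95.24 y [-0.091  0.996] z [0.996 0.091]
```

View pics/w11.png

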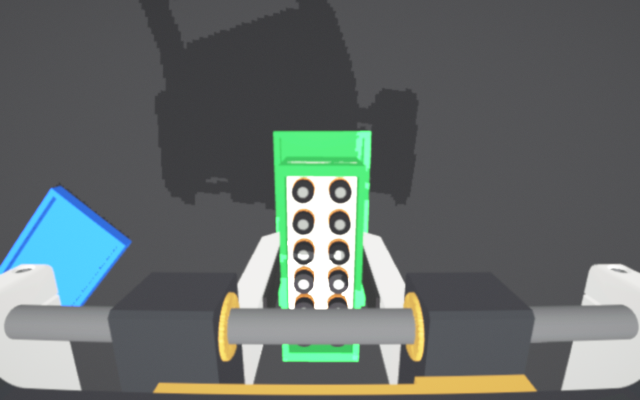

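Centred in the left green tray within 1 mm. Lower by about 40 mm.

Emit:
{"fn": "jog_arm", "kwargs": {"series": [0,0,0,0,0,-0.02,-1,0,0,0,0,0,-0.03,-1,0,0,0,0,0,-0.035,-1,0,0,0,0,0,-0.037,-1,0,0,0,0,0,-0.0385,-1,0,0,0,0,0,-0.039,-1,0,0,0,0,0,-0.039,-1]}}

```text
clock: 21.8
eef_pos: [394.1, 196.7, 34.6]
eef_rot: [0.377, 1.571, 0.468]
wrist_force: [0.1, -0.4, -1.2]
finger_gap: 39.5
```

Emit:
{"fn": "jog_arm", "kwargs": {"series": [0,0,0,0,0,-0.0007,-1,0,0,0,0,0,-0.0007,-1,0,0,0,0,0,-0.0007,-0.3,0,0,0,0,0,-0.0007,0,0,0,0,0,0,-0.0007,0.2,0,0,0,0,0,0,0.3,0,0,0,0,0,0.03,0.5,0,0,0,0,0,0.08,1,0,0,-0.1,0.05,-0.005,0.12,1,0,0,-0.2,0.11,-0.01,0.13,1,0,0,-0.304,0.17,-0.02,0.13,1,0,0,-0.304,0.225,-0.027,0.13,1,0,0,-0.304,0.245,-0.027,0.13,1,0,0,-0.304,0.245,-0.027,0.13,1,0,0,-0.304,0.245,-0.027,0.13,1]}}

```text
clock: 23.68
eef_pos: [638.2, 169.9, 164.4]
eef_rot: [-2.816, 1.57, -3.029]
wrist_force: [0.1, 0.7, 0.1]
finger_gap: 94.0
```

```bash
python3 - <<'E'
from h import *
wrist("w12","blue",40)
c=manip.camera("scene");cv2.imwrite("pics/s12.png",c["color"])
m=mask(c,"green");m[:,:350]=0;P=points(c,m);A=P[(P[:,2]>38)&(P[:,2]<50)];print("green in tray",rect(A[:,:2]),np.median(A[:,2]))
E
```

```text
tcp [638.2 169.9 164.4] jaw 77.83 t 23.68 gap 94.0 F [0.1 0.7 0.1] down [-0. -0. -1.]
blue px (297, 141, 347, 262) z 39.7 cen [637.9 169. ] rect [639.2 169. ] 104 40 ang -13.1
green in tray (array([396.21878052, 193.60383606]), 111.02239227294922, 41.39919662475586, 4.917214870452881) 42.46995575771359
```

View pics/w12.png

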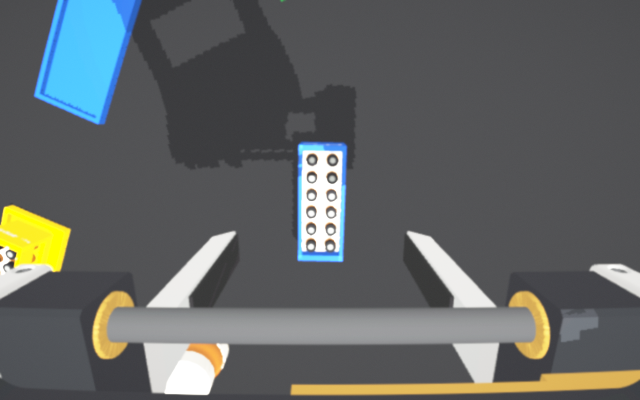

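View pics/s12.png

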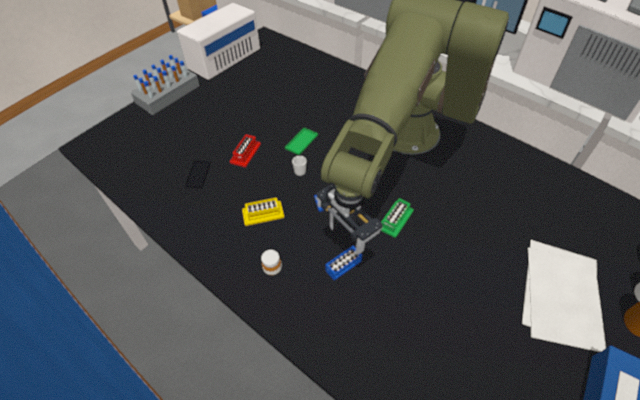

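Emit:
{"fn": "jog_arm", "kwargs": {"series": [0,0,-0.014,0.001,-0.001,-0.06,1,0,0,-0.014,0.001,-0.001,-0.11,1,0,0,-0.014,0.001,-0.001,-0.133,1,0,0,-0.014,0.001,-0.001,-0.133,1,0,0,-0.014,0.001,-0.001,-0.133,1,0,0,-0.014,0.001,-0.001,-0.133,-1,0,0,-0.014,0.001,-0.001,-0.133,-1,0,0,-0.014,0.001,-0.001,-0.133,-1,0,0,-0.014,0.001,-0.001,-0.133,-1,0,0,-0.014,0.001,-0.001,-0.133,-1,0,0,-0.014,0.001,-0.001,-0.133,-1,0,0,-0.014,0.001,-0.001,-0.133,-1,0,0,-0.014,0.001,-0.001,-0.133,-1]}}

```text
clock: 25.4
eef_pos: [640.0, 168.7, 31.4]
eef_rot: [-2.93, 1.571, 3.126]
wrist_force: [-0.9, 0.5, 0.0]
finger_gap: 40.0
```

```bash
python3 - <<'E'
from h import *
wrist("w13","blue",40)
E
```

```text
tcp [640.  168.7  31.4] jaw 77.01 t 25.4 gap 40.0 F [-0.9  0.5  0. ] down [-0.  0. -1.]
blue px (282, 344, 360, 360) z 40.7 cen [686.2 157.5] rect [686.  157.3] 40 9 ang 76.9
blue px (276, 153, 366, 309) z 40.8 cen [611.4 175.5] rect [624.1 171.8] 74 41 ang -13.2
```

Emit:
{"fn": "jog_arm", "kwargs": {"series": [0,0,0,0,0,0.01,-1,0,0,0,0,0,0.03,-1,0,0,0,0,0,0.07,-1,0,0,-0.1,-0.03,-0.03,0.09,-1,0,0,-0.2,-0.07,-0.07,0.09,-1,0,0,-0.3,-0.11,-0.11,0.09,-1,0,0,-0.408,-0.15,-0.145,0.09,-1,0,0,-0.408,-0.178,-0.17,0.09,-1,0,0,-0.408,-0.1845,-0.176,0.08,-1,0,0,-0.408,-0.1845,-0.176,0.055,-1,0,0,-0.408,-0.1845,-0.176,0.042,-1,0,0,-0.408,-0.1845,-0.176,0.042,-1,0,0,-0.408,-0.1845,-0.176,0.042,-1]}}

```text
clock: 27.08
eef_pos: [456.0, -7.2, 74.1]
eef_rot: [0.545, 1.57, -0.089]
wrist_force: [0.1, -0.2, -1.8]
finger_gap: 39.8
```

```bash
python3 - <<'E'
from h import *
farrim("w14","blue")
E
```

```text
tcp [456.   -7.2  74.1] far edge -65.1
s -56.1 lat -32.2 33.0 mid 0.4
s -48.1 lat -32.4 32.8 mid 0.2
s -40.1 lat -32.6 33.1 mid 0.3
s -32.1 lat -32.3 32.7 mid 0.2
s -24.1 lat -32.5 33.0 mid 0.2
s -16.1 lat -32.6 33.0 mid 0.2
jaw 53.65 y [0.593 0.805] z [ 0.805 -0.593]
```

View pics/w14.png

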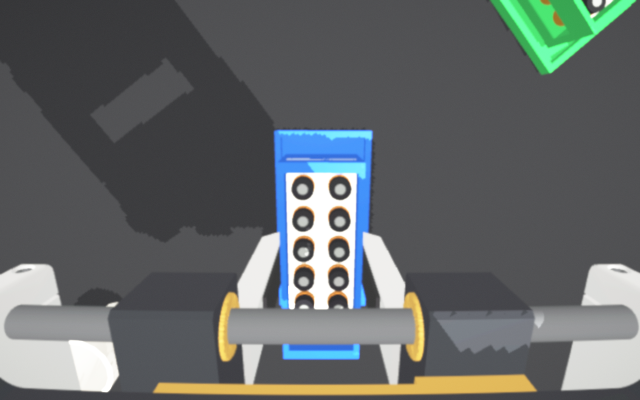

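Emit:
{"fn": "jog_arm", "kwargs": {"series": [0,0,0,0,0,-0.02,-1,0,0,0,0,0,-0.03,-1,0,0,0,0,0,-0.035,-1,0,0,0,0,0,-0.037,-1,0,0,0,0,0,-0.0385,-1,0,0,0,0,0,-0.0393,-1,0,0,0,0,0,-0.0393,-1]}}

```text
clock: 28.0
eef_pos: [455.6, -7.4, 34.3]
eef_rot: [0.512, 1.57, -0.123]
wrist_force: [-0.7, -0.1, -0.3]
finger_gap: 39.8
```

Release, rise, and swing toward the starting area to clear the top view.

Emit:
{"fn": "jog_arm", "kwargs": {"series": [0,0,0,0,0,-0.0005,-1,0,0,0,0,0,-0.0005,-0.3,0,0,0,0,0,-0.0005,0,0,0,0,0,0,-0.0005,0.2,0,0,0,0,0,0,0.3,0,0,0,0,0,0.03,0.5,0,0,0,0,0,0.08,1,0,0,0,0,0.04,0.14,1,0,0,0,0,0.1,0.18,1,0,0,0.1,0,0.16,0.19,1,0,0,0.2,0,0.22,0.19,1,0,0,0.3,-0.01,0.28,0.19,1,0,0,0.4,-0.05,0.33,0.19,1,0,0,0.4,-0.1,0.38,0.19,1,0,0,0.4,-0.15,0.43,0.19,1,0,0,0.4,-0.2,0.48,0.19,1,0,0,0.4,-0.24,0.51,0.19,1,0,0,0.4,-0.24,0.51,0.19,1]}}

```text
clock: 30.25
eef_pos: [212.9, 504.2, 223.9]
eef_rot: [-2.469, 1.57, -2.701]
wrist_force: [0.4, 0.7, -0.1]
finger_gap: 93.8
```

```bash
python3 - <<'E'
from h import *
st=manip.read_state();print(st["clock"],st["eef_pos"],st["wrist_force"])
for n in ("top","scene"):
    c=manip.camera(n);cv2.imwrite(f"pics/{n}_end.png",c["color"])
    c0=pickle.load(open(f"{n}0.pkl","rb"))
    for col in HUE:
        m=mask(c,col);m0=mask(c0,col);P=points(c,m);A=P[(P[:,2]>38)&(P[:,2]<50)&(abs(P[:,1])<500)&(P[:,0]>200)&(P[:,0]<800)]
        if len(A)<20: continue
        ctr,w,h,a=rect(A[:,:2]);print(n,col,ctr.round(1),round(w),round(h),round(a,1),"z",np.median(A[:,2]).round(1))
    for nm,(x,y) in dict(beaker=(431,-189),jar=(777,3)).items():
        for cc in (c0,c):
            P=points(cc,np.ones((400,640)));k=(P[:,2]>45)&(P[:,2]<66)&(np.hypot(P[:,0]-x,P[:,1]-y)<60);print(n,nm,P[k].mean(0).round(1),k.sum())
E
```

```text
30.25 [212.85300942 504.19505442 223.9302532 ] [ 0.36259484  0.69260149 -0.09990473]
top red [ 486.8 -411. ] 103 43 20.1 z 42.4
top yellow [ 649.6 -158.2] 107 42 -37.5 z 42.8
top green [394.5 196.7] 104 41 5.3 z 43.0
top blue [454.   -7.2] 104 40 -36.5 z 43.0
top beaker [ 430.5 -190.3   53.7] 92
top beaker [ 430.9 -190.4   53.8] 90
top jar [774.7   5.   58.9] 281
top jar [774.7   5.2  58.6] 282
scene red [ 492.2 -410.7] 108 43 19.3 z 40.9
scene yellow [ 651.2 -159.7] 104 46 -37.1 z 42.1
scene green [397.6 193.6] 107 41 4.8 z 42.4
scene blue [455.6  -9.1] 105 47 -37.4 z 41.9
scene beaker [ 431.  -190.    52.1] 69
scene beaker [ 431.2 -189.7   52.1] 69
scene jar [781.7   7.2  58.8] 234
scene jar [781.6   7.   58.9] 234
```

View pics/top_end.png

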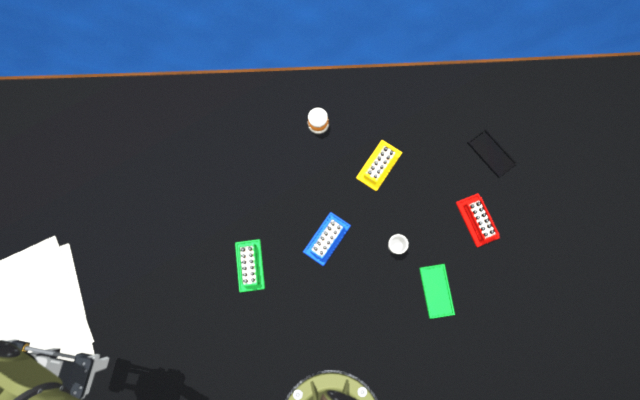

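All four racks are flat in their trays at pixels red (478,220), yellow (379,165), green (249,265) and blue (327,238). The beaker (398,244) and jar (318,120) have not moved.

```bash
python3 -c "
from cell import manip
print(manip.sign_off())"
```

```text
the job is handed in; nothing more can be done
None
```

I took both piles apart and set each rack in the tray of its own colour. Green went into the left-hand of the two green trays. I handed the job in at about 30 s on the robot's clock, with the arm up and clear; no verdict was reported.

**Racks:** in the last top view, the rack tops were at 42.4 to 43.0 mm (43 expected). Centres were within about 3 mm of the measured tray centres, and the lengthwise angles agreed to within about 1.5°.

**Beaker and jar:** neither shifted by more than 0.5 mm in either camera view.

**Disagreements:** the top and scene cameras differ by 2 to 6 mm on the same rack. This fits blur, visible sides and the stated calibration error, and stays well inside the 13 mm tolerance. The scene view gave the red rack's top as 40.9 mm, about 2 mm below expected. I put that down to measurement noise, since the top view gave 42.4 mm. No check failed.

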